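# Hang the dressing pot on the lunchbox rim

### The job

Take the little steel dressing pot from the oak tray and hang its hook over the lunchbox's rim at the blue spring clip, with the pot inside the box and the hook centred on the clip. Press it down gently, without forcing the springy box, until the clip snaps over the hook and it sits fully home on the rim, then let go. Leave everything else on the table where it is.

Things in the scene. Friction and masses are not known exactly. Their poses are not given: they have to be found in the camera images.
- pot: open steel pot, 44 (x) by 40 (y) by 42 high, 3 mm walls, about 130 g, standing on the tray; origin centre of its underside, z up. A 26 mm wide flat hook rises from its +x wall and bends over outwards. Its +x side, with the hook's stem, is one plane at x = 22 mm. Grip it from above across its 40 mm (y) sides, about 28 mm above the underside.
- hook (a point): on the pot: middle of the hook's slot, on the underside of its bridge (x = 25, z = 56 mm in the pot's frame), same axes as the pot. The slot is 6 mm wide in x, between the stem and the lip, which hangs down outside; the bridge is 4 mm thick, so the hook's top is at 60 mm.
- bead (a point): on the pot: centre of the round bead (6 mm diameter, 26 mm long in y) that ends the hook's lip, at x = 31, z = 44 mm in the pot's frame; its lowest point is at 41 mm. The lip above it is 3 mm thick, x = 28 to 31 mm.
- rim (a point): on the lunchbox: top of the wall that carries the clip, middle of the 4 mm wall thickness, at the middle of the clip. x points out of the box, square to the wall, y along the wall, z up. The wall is straight and plain; the inside of the box lies towards -x, its floor 66 mm below the rim.
- lunchbox: open white plastic lunchbox, 130 (x) by 190 (y) by 70 high, 4 mm walls, origin centre of its underside; the clip is outside its +x long wall. On springy feet over a round grey trivet it cannot shift or tilt, but sinks straight down, several mm, when pushed and comes back up. A crispbread bar under 30 mm high inside is look only; blue latches on the short ends need no handling.
- nose (a point): on the lunchbox: middle of the clip's nose when relaxed, 12 mm outside the wall's mid-plane and 9 mm below the rim. The nose is a blue round bar, 10 mm diameter, 30 mm long along the wall, pressed towards the wall by about 3.6 N plus 3.6 N per mm. It sits between fixed blue cheeks 37 mm apart and 2 mm lower than the rim.
- clip (a joint): the clip's sprung nose: 0 relaxed, positive (m) pushed outwards, 6 mm at most. The bead must ride down past it: a downward push of roughly 6 to 9 N, depending on friction, hardest with the bridge 3 to 7 mm above the rim. Then the push drops by a few N, the nose springs part way back above the bead and the bridge sits on the rim, where the push rises again. Above 10 N is forcing the box.
- tray: round oak tray, 344 mm across, rim 18 mm high, floor 8 mm thick; origin centre of its underside; fixed
- egg_cup: white egg cup on the tray, 50 mm across, 62 high; origin centre of underside; leave alone
- stopper: green glass carafe stopper on the tray, 48 mm across, 70 high; origin centre of underside; leave alone
- teaspoon: steel teaspoon, 135 mm long, lying on the table on the robot's side; leave alone
- mug: blue mug, 80 mm across, 88 high, at the far edge; origin centre of underside; leave alone
- pepper_mill: dark wooden pepper mill, 54 mm across, 152 high, at the far edge; origin centre of underside; leave alone
There are look-alikes about, which are no part of the job. Leave any purple or yellow look-alike of the pot alone.

How it is judged:
By the outcome, as a careful person would: the job done as asked, in the order asked, and still so for the second after the job is handed in, with the robot touching nothing.
It also fails if it takes over 64 s, if anything falls off the work surface, if the arm or the gripper's body presses on something with over 40 N, if the wrist force passes 120 N, or if a joint passes its speed limit or range.

### The arm

A 6-joint arm with a two-finger parallel gripper is mounted at the origin on the work surface. World frame = base frame: x ahead of the robot, y to its left, z up, the work surface at z = 0. Lengths are in mm, angles in rad, forces in N, time in s.
With the tool pointing down it reaches from about 350 to 975 mm from the base axis. Payload 7.1 kg.
Tool frame: the origin (TCP) lies midway between the tips of the shut fingers; the grasp point (between the pads) lies 19 mm behind it; z points along the fingers, y is the line along which they close (so a half turn about z gives the same grasp; the last joint's range is limited). The gripper opens to 88 mm and grips with 3 to 60 N. Pads are 20 mm wide; open, the fingers measure 115 mm over their backs; the gripper's body (75 mm by 178 mm) begins 61 mm behind the grasp point.
Start: joints at [-1.204, 0.423, 1.63, -0, 1.089, -0.019], TCP at [235.204, -579.037, 222.675] pointing down, gripper open.
Joint ranges: [-3, 3], [-0.9, 2.11], [0.09, 2.58], [-1.31, 4.45], [0.11, 2.69], [-2.54, 2.54]. Speed limits (rad/s): [2.39, 2.39, 3.01, 3.14, 3.14, 3.14].

### API

Orientations are given as [roll, pitch, yaw] about the fixed x, y, z axes, in that order (R = Rz(yaw) Ry(pitch) Rx(roll)).
In Python, from bench import ctrl, vision gives the robot as it stands. The module is installed in compiled form; this text tells all that it offers.
- The arm moves only by the shell command python3 -m handwheel 'ROWS' [FORCE]. ROWS is JSON, a list of rows, each a list of 3 entries, a list of its own where there are three numbers: the finger opening in cm, from 0 to 8.78, then the shift along the world's x, y, z in cm, then the turn, a rotation vector about the world's x, y, z in degrees. A call has 1 to 20 rows; each row is the pose to reach, as a shift and turn from the pose commanded when the call began; what a row does not reach only later rows make up. A row lasts 1/10 s, in which the tool goes at most 50 mm and 8.59 degrees, less where a joint would pass 70% of its speed; a pose out of reach is approached as far as the arm can. A call with a gripper value outside its range is refused whole. The fingers move at their own pace and stop on an object; FORCE is the grip in N (left out, the last holds). Time passes only in rows, so rows that repeat a pose let the fingers close. It gives the time, the measured TCP pose, the force, the opening and the grip force at its end, in the units of the state.
- ctrl.get_state(): the state, without advancing time (a new reading comes with each control period).
- vision.camera(name): name is "scene" or "top" or "wrist"; returns the picture (480x640x3 uint8, blue, green, red); there is no depth.
- vision.camera_params(name): a dict with "intrinsics" (3x3 intrinsics, pixels), "k1" (the pictures are not rectified: a ray, as slopes to the right and down, at radius r is drawn at 1 + k1 r^2 times it, then the intrinsics apply), "extrinsics" (4x4, takes a point from camera to world coordinates); the wrist camera has in their place "hand_eye" (4x4, takes a point from camera to tool coordinates, whose origin is the TCP and whose axes are the flange's). Camera axes: x right, y down, z forward; pixel columns grow to the right and rows downward; lengths in mm; the calibration is good to about 2 mm. A picture is of the moment at which its call begins: read the wrist's pose just before it. camera_params takes no time and is no camera call.
- ctrl.finish_job(): hands the job in; it is judged then, once.
The state is a dict: "time": time; "q": joint angles; "dq": joint speeds; "joint_torque": joint torques, N m; "position": TCP position; "tcp_rot": TCP orientation; "wrist_force": force on the tool from outside, world axes, zero at the start; "wrist_torque": the same for the moment, N m; "grip_width": finger opening in mm; "gripper_force": force on a finger pad.
Only numpy, scipy, OpenCV 4.12 (cv2) and the standard library are available. Lean on these libraries where they do the work, as an engineer would, in place of code of your own. Each camera call takes 0.05 s, during which the arm holds its last target. There are 200 camera calls.

## Working session

There is one attempt and no reset: what is moved stays moved. The work goes in short steps, Python scripts to look and compute and a shell command to move; the robot and the scene stay as the last step left them, time stands still between calls to the robot, and variables do not carry over. Pictures are saved under pics/ and viewed, at most 12 in all, crops included, and the job is handed in when it is done.

```bash
mkdir -p pics
cat > h.py <<'E'
import numpy as np, cv2
from bench import ctrl, vision
from scipy.spatial.transform import Rotation as R
def cam(name):
    p=vision.camera_params(name); K=np.array(p["intrinsics"],float)
    if "extrinsics" in p: T=np.array(p["extrinsics"],float)
    else:
        s=ctrl.get_state(); W=np.eye(4); W[:3,:3]=R.from_euler('xyz',s["tcp_rot"]).as_matrix(); W[:3,3]=s["position"]
        T=W@np.array(p["hand_eye"],float)
    return K,p["k1"],T
def ray(c,u,v):
    K,k1,T=c
    d=cv2.undistortPoints(np.array([[[u,v]]],float),K,np.array([k1,0,0,0.]))[0,0]
    return T[:3,3],T[:3,:3]@np.array([d[0],d[1],1])
def at(c,u,v,z):
    o,d=ray(c,u,v); return o+d*(z-o[2])/d[2]
def proj(c,P):
    K,k1,T=c; X=(np.asarray(P,float)-T[:3,3])@T[:3,:3]
    return cv2.projectPoints(X.reshape(-1,1,3),np.zeros(3),np.zeros(3),K,np.array([k1,0,0,0.]))[0][:,0]
E
python3 - <<'E'
from h import *
for n in("scene","top"):
    cv2.imwrite(f"pics/{n}0.png",vision.camera(n)); p=vision.camera_params(n); print(n,p)
print(vision.camera_params("wrist"));print(ctrl.get_state())
E
```

```text
scene {'intrinsics': array([[600.64507113,   0.        , 322.64016265],
       [  0.        , 600.64507113, 231.72392894],
       [  0.        ,   0.        ,   1.        ]]), 'k1': -0.06907548547015055, 'extrinsics': array([[-2.43233127e-01,  6.31093292e-01, -7.36585978e-01,
         1.69788010e+03],
       [ 9.69932127e-01,  1.64767864e-01, -1.79117896e-01,
         2.13022379e+02],
       [ 8.32559538e-03, -7.58005810e-01, -6.52194662e-01,
         1.15307761e+03],
       [ 0.00000000e+00,  0.00000000e+00,  0.00000000e+00,
         1.00000000e+00]])}
top {'intrinsics': array([[448.90837625,   0.        , 320.65426148],
       [  0.        , 448.90837625, 240.52817721],
       [  0.        ,   0.        ,   1.        ]]), 'k1': -0.09365468303785081, 'extrinsics': array([[-1.22538260e-02, -9.93380634e-01,  1.14213656e-01,
         3.81898231e+02],
       [-9.99924541e-01,  1.22729168e-02, -5.36043473e-04,
        -7.01817922e+01],
       [-8.69239497e-04, -1.14211606e-01, -9.93456065e-01,
         1.07018131e+03],
       [ 0.00000000e+00,  0.00000000e+00,  0.00000000e+00,
         1
[... 560 characters left out ...]
00e+00]])}
{'time': 0.1, 'q': array([-1.20400014e+00,  4.23738259e-01,  1.63057818e+00, -8.59843621e-06,
        1.08862246e+00, -1.90094821e-02]), 'dq': array([ 0.00065797, -0.00113292, -0.00253961, -0.00073278, -0.00088891,
        0.00142152]), 'joint_torque': array([ 3.19291412e-04, -5.45612025e+01, -2.74323893e+01,  6.45062048e-02,
        1.88749441e-02, -3.79151243e-05]), 'position': array([ 235.03151991, -578.59583315,  222.00968038]), 'tcp_rot': array([-3.14024651e+00, -1.79785081e-05,  3.85809646e-01]), 'wrist_force': array([ 0.12613461, -0.27087574, -0.7133473 ]), 'wrist_torque': array([-0.00905924, -0.02976662, -0.00789507]), 'gripper_force': 0.0, 'grip_width': 87.59939928460803}
```

View pics/top0.png

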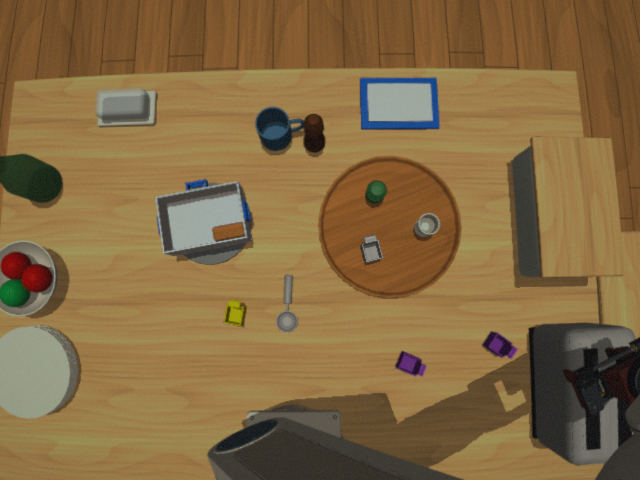

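View pics/scene0.png

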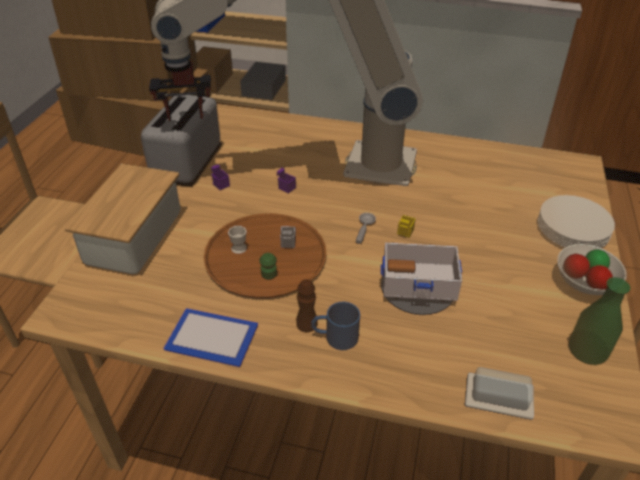

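The top view shows four pot-shaped things: grey steel (371,251) on the tray, purple (409,363) and (498,345), and yellow (235,314) on the table. The steel one on the oak tray fits. The lunchbox is at (203,220), with its spring clip at (197,186) on the far side. I'll confirm both in enlarged crops.

Run:
```python
from h import *
t=cv2.imread("pics/top0.png")
a=cv2.resize(t[220:280,340:410],None,fx=8,fy=8,interpolation=cv2.INTER_CUBIC)
cv2.imwrite("pics/c1.png",a)
b=cv2.resize(t[170:270,145:265],None,fx=6,fy=6,interpolation=cv2.INTER_CUBIC)
cv2.imwrite("pics/c2.png",b)
c=cam("top")
print(at(c,371,251,50),at(c,197,186,80))
```

```text
[ 473.69026941 -185.41900924   50.        ] [623.91115698 208.69964089  80.        ]
```

View pics/c1.png

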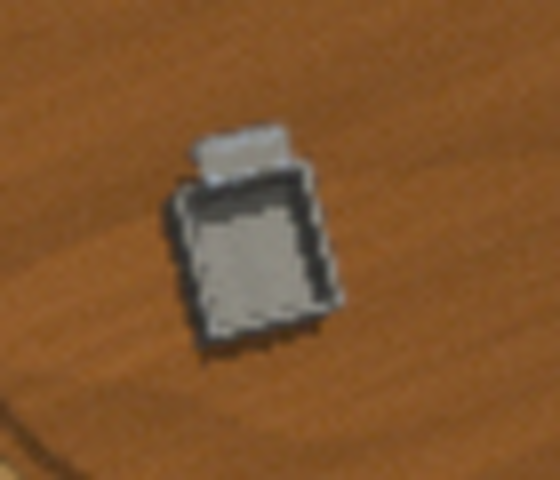

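View pics/c2.png

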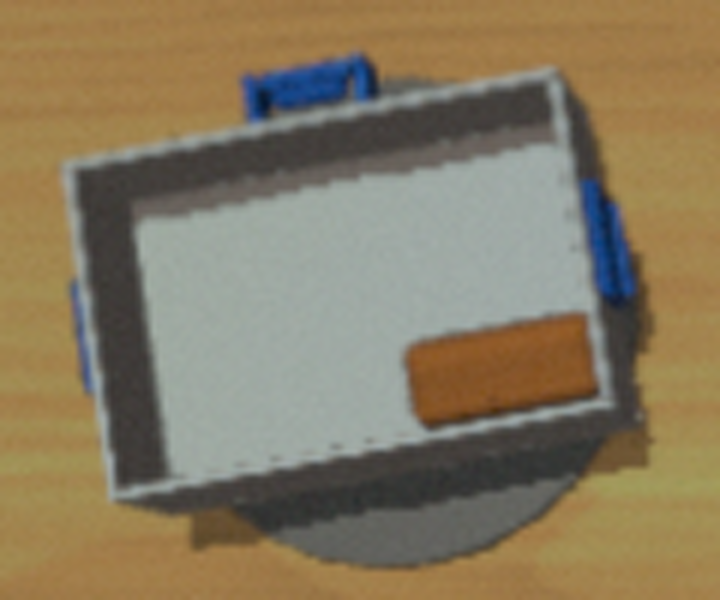

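Crop 1 shows the plain steel pot: its rim corners are at about (180,192), (308,170), (340,300) and (205,340), and the hook points up-image, towards world +x. Crop 2 shows the box rim corners at (66,163), (555,70), (612,405) and (115,495), with the clip cheeks at about x=250 and 368 on the far wall. This confirms the grey pot and the far-side clip.

Run:
```python
from h import *
c=cam("top")
f=lambda x,y,s,o:((x+.5)/s-.5+o[0],(y+.5)/s-.5+o[1])
P=[at(c,*f(x,y,8,(340,220)),50) for x,y in[(180,192),(308,170),(340,300),(205,340)]]
H=[at(c,*f(x,y,8,(340,220)),68) for x,y in[(195,142),(285,126)]]
P=np.array(P);print(P.round(1),P.mean(0));ax=(P[0]+P[1]-P[2]-P[3])/2;print(np.linalg.norm(ax),np.degrees(np.arctan2(ax[1],ax[0])),np.linalg.norm(P[0]-P[1]));print(H)
for z in(80,100,120):
    B=np.array([at(c,*f(x,y,6,(145,170)),z) for x,y in[(66,163),(555,70),(612,405),(115,495)]])
    y=B[0]-B[1];print(z,np.linalg.norm(y),np.linalg.norm(B[3]-B[2]),np.linalg.norm(B[0]-B[3]),np.linalg.norm(B[1]-B[2]),np.degrees(np.arctan2(-y[0],y[1])),B.mean(0))
    K=np.array([at(c,*f(x,y,6,(145,170)),z-2) for x,y in[(250,80),(368,62)]]);print(K.mean(0),np.linalg.norm(K[0]-K[1]))
```

```text
[[ 491.  -165.4   50. ]
 [ 496.9 -202.2   50. ]
 [ 459.5 -210.4   50. ]
 [ 448.6 -171.5   50. ]] [ 473.99506129 -187.37457247   50.        ]
40.581803139599444 10.183775097609907 37.32405664489509
[array([ 503.19651639, -168.22756629,   68.        ]), array([ 507.42511388, -193.72765906,   68.        ])]
80 189.91091404344616 189.56107195823193 128.81475219367283 129.8003290906754 9.8585076123022 [553.39437441 199.12445559  80.        ]
[635.152566   211.69648017  78.        ] 45.76481823258443
100 186.07503243958072 185.732256577104 126.212910478914 127.17858037737759 9.858507612302214 [549.93044026 193.68492154 100.        ]
[630.04756489 206.014489    98.        ] 44.84230905691425
120 182.23915083571512 181.90344119597603 123.61106876415528 124.5568316640799 9.858507612302235 [546.4665061 188.2453875 120.       ]
[624.94256378 200.33249784 118.        ] 43.919799881244145
```

```bash
python3 -m handwheel '[[8.7,[8,13,0],[0,0,-4]],[8.7,[23.9,39.2,-7],[0,0,-12]],[8.7,[23.9,39.2,-7],[0,0,-12]],[8.7,[23.9,39.2,-7],[0,0,-12]],[8.7,[23.9,39.2,-7],[0,0,-12]],[8.7,[23.9,39.2,-7],[0,0,-12]],[8.7,[23.9,39.2,-7],[0,0,-12]],[8.7,[23.9,39.2,-7],[0,0,-12]],[8.7,[23.9,39.2,-7],[0,0,-12]],[8.7,[23.9,39.2,-7],[0,0,-12]],[8.7,[23.9,39.2,-7],[0,0,-12]],[8.7,[23.9,39.2,-7],[0,0,-12]],[8.7,[23.9,39.2,-7],[0,0,-12]],[8.7,[23.9,39.2,-7],[0,0,-12]],[8.7,[23.9,39.2,-7],[0,0,-12]]]'
python3 - <<'E'
from h import *
c=cam("wrist"); im=vision.camera("wrist"); cv2.imwrite("pics/w1raw.png",im); np.save("w1T.npy",c[2])
print(proj(c,[[474,-187,50]]))
cv2.imwrite("pics/w1.png",cv2.resize(im[120:360,180:460],None,fx=2.5,fy=2.5,interpolation=cv2.INTER_CUBIC))
E
```

```text
time: 1.6
position: [473.8, -188.1, 152.9]
tcp_rot: [3.141, -0.0, 0.175]
wrist_force: [-0.3, -0.1, 0.6]
grip_width: 87.0
gripper_force: 0.0
[[312.56318939 236.54738193]]
```

View pics/w1.png

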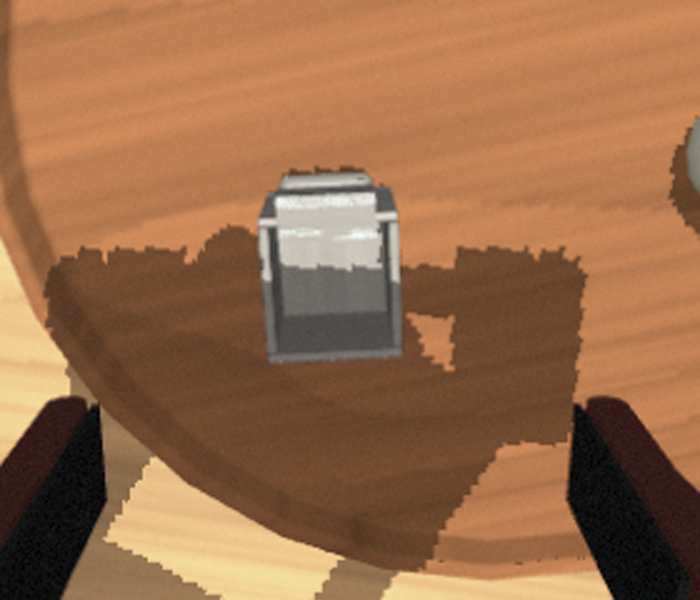

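In the wrist view the pot's rim corners are at about (261,219), (398,219), (403,354) and (268,360). The hook bridge is at (276-375, 178-195), so the pot is slightly turned against the tool.

Run:
```python
from h import *
K,k,_=cam("wrist"); c=(K,k,np.load("w1T.npy"))
f=lambda x,y:((x+.5)/2.5-.5+180,(y+.5)/2.5-.5+120)
P=np.array([at(c,*f(x,y),50) for x,y in[(261,219),(398,219),(403,354),(268,360)]])
print(P.round(1),P.mean(0))
for i,j in((0,1),(3,2),(3,0),(2,1)):
    d=P[j]-P[i];print(np.linalg.norm(d).round(1),np.degrees(np.arctan2(d[1],d[0])).round(1))
print([at(c,*f(x,y),68).round(1) for x,y in[(276,194),(375,190),(283,177),(370,174)]])
```

```text
[[ 491.8 -163.4   50. ]
 [ 498.5 -201.7   50. ]
 [ 458.9 -210.9   50. ]
 [ 450.1 -171.9   50. ]] [ 474.80517871 -186.96839419   50.        ]
38.8 -80.0
40.0 -77.3
42.5 11.5
40.7 13.1
[array([ 503., -167.,   68.]), array([ 508.5, -192.4,   68. ]), array([ 507.8, -168.1,   68. ]), array([ 512.5, -190.4,   68. ])]
```

```bash
python3 -m handwheel '[[8.7,[0.05,0,-4],[0,0,1.9]],[8.7,[0.05,0,-8],[0,0,1.9]],[8.7,[0.05,0,-11],[0,0,1.9]],[8.7,[0.05,0,-13],[0,0,1.9]],[8.7,[0.05,0,-13.57],[0,0,1.9]],[8.7,[0.05,0,-13.57],[0,0,1.9]],[8.7,[0.05,0,-13.57],[0,0,1.9]]]' 35
python3 -m handwheel '[[3,[0,0,0],[0,0,0]],[3,[0,0,0],[0,0,0]],[3,[0,0,0],[0,0,0]],[3,[0,0,0],[0,0,0]],[3,[0,0,0],[0,0,0]],[3,[0,0,0],[0,0,0]],[3,[0,0,0],[0,0,0]],[3,[0,0,0],[0,0,0]]]' 35
```

```text
time: 2.35
position: [475.3, -187.5, 17.8]
tcp_rot: [3.141, -0.001, 0.209]
wrist_force: [1.2, -0.5, -0.3]
grip_width: 87.1
gripper_force: 0.0
time: 3.15
position: [474.7, -187.0, 17.0]
tcp_rot: [-3.141, 0.0, 0.21]
wrist_force: [-0.2, 0.5, 2.6]
grip_width: 39.5
gripper_force: 34.9
```

```bash
python3 -m handwheel '[[3,[0,0,1],[0,0,0]],[3,[0,0,4],[0,0,0]],[3,[0,0,8],[0,0,0]],[3,[1,4,12],[0,0,0]],[3,[2.6,9,14.5],[0,0,-2.2]],[3,[4.1,14,16.3],[0,0,-2.2]],[3,[5.5,18.8,16.3],[0,0,-2.2]],[3,[6.9,23.6,16.3],[0,0,-2.2]],[3,[8.3,28.4,16.3],[0,0,-2.2]],[3,[9.7,33,16.3],[0,0,-2.2]],[3,[11,37,16.3],[0,0,-2.2]],[3,[11.5,39,16.3],[0,0,-2.2]],[3,[11.5,39.1,16.3],[0,0,-2.2]],[3,[11.5,39.1,16.3],[0,0,-2.2]],[3,[11.5,39.1,16.3],[0,0,-2.2]],[3,[11.5,39.1,16.3],[0,0,-2.2]]]'
python3 - <<'E'
from h import *
c=cam("wrist"); im=vision.camera("wrist"); cv2.imwrite("pics/w2raw.png",im); np.save("w2T.npy",c[2])
s=ctrl.get_state();print(s["position"],s["tcp_rot"],s["wrist_force"],s["grip_width"])
cv2.imwrite("pics/scene2.png",vision.camera("scene"))
cv2.imwrite("pics/w2.png",cv2.resize(im[60:360,120:520],None,fx=2,fy=2,interpolation=cv2.INTER_CUBIC))
E
```

```text
time: 4.75
position: [589.3, 202.6, 180.1]
tcp_rot: [3.141, 0.001, 0.17]
wrist_force: [-0.6, -0.1, -0.8]
grip_width: 39.5
gripper_force: 34.9
[589.49623456 202.6225565  180.12211275] [3.14145600e+00 3.18232393e-04 1.69499964e-01] [ 0.32697027 -0.04699983 -1.64805589] 40.01794305702996
```

View pics/w2.png

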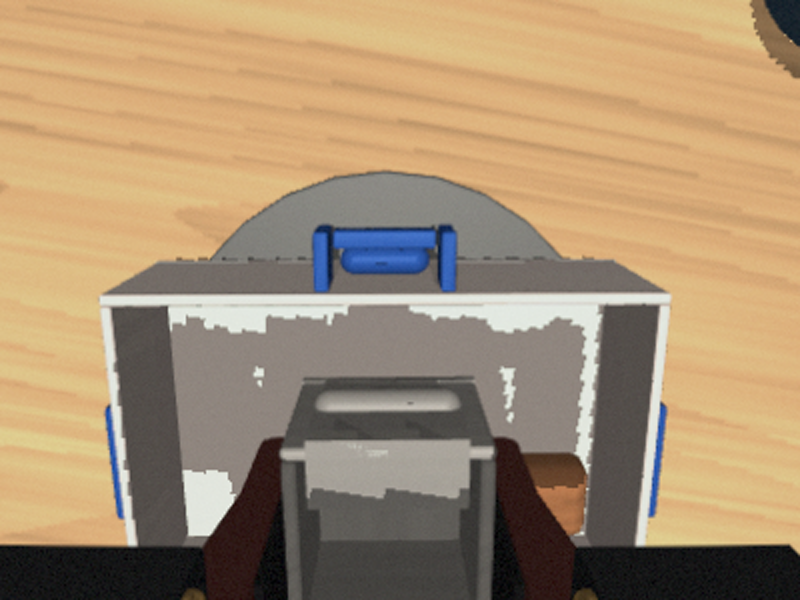

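The wrist view shows the box rim's front corners at (101,298) and (668,296), the clip cheek tops at x about 323 and 448, and the nose at (384,261). On the pot, the bead is at (317-460,400) and the rim's front corners are at (283,453) and (492,453). I'll work out the rim height, the box yaw and the pot's pose in the hand.

Run:
```python
from h import *
K,k,_=cam("wrist"); c=(K,k,np.load("w2T.npy"))
f=lambda x,y:((x+.5)/2-.5+120,(y+.5)/2-.5+60)
g=lambda uv:(uv-np.array([120,60])+.5)*2-.5
for z in(70,75,80,85,90,95,100):
    a=at(c,*f(102,294),z);b=at(c,*f(669,293),z); a2=at(c,*f(102,303),z);b2=at(c,*f(668,303),z);y=a-b
    K1=[at(c,*f(x,255),z-2) for x in(324,447)]
    print(z,np.linalg.norm(y).round(1),np.degrees(np.arctan2(-y[0],y[1])).round(2),"wall",(np.linalg.norm(a-a2)).round(1),((a+b+a2+b2)/4).round(1), np.linalg.norm(K1[0]-K1[1]).round(1))
p=np.array([589.5,202.6,180.1]);Rz=R.from_euler('z',.1697).as_matrix()
w=lambda q:p+np.array([0,0,-9])+Rz@np.array(q,float)
for q in([22,20,42],[22,-20,42],[31,13,44],[31,-13,44],[31,13,60],[31,-13,60],[22,13,60],[22,-13,60],[22,20,0],[22,-20,0]): print(q,g(proj(c,[w(q)])).round(0))
# joint fit of box from top+wrist cams: corners
ct=cam("top"); ft=lambda x,y:((x+.5)/6-.5+145,(y+.5)/6-.5+170)
from scipy.optimize import least_squares
tp=np.array([ft(*q) for q in[(66,163),(555,70),(612,405),(115,495)]]); wp=np.array([f(102,294),f(669,293)])
L=np.array([[65,95,0],[65,-95,0],[-65,-95,0],[-65,95,0]],float)
def model(v): return R.from_euler('z',v[3]).apply(L)+v[:3]
def res(v):
    B=model(v); return np.r_[(proj(ct,B)-tp).ravel(),(proj(c,B[:2])-wp).ravel()*1.]
s=least_squares(res,[553,199,80,.17]);print(s.x,np.degrees(s.x[3]),s.fun.round(2))
```

```text
70 207.3 9.8 wall 3.4 [608.2 207.   70. ] 44.4
75 203.5 9.8 wall 3.3 [609.2 207.1  75. ] 43.6
80 199.7 9.8 wall 3.3 [610.3 207.3  80. ] 42.8
85 195.9 9.8 wall 3.2 [611.4 207.4  85. ] 42.0
90 192.1 9.8 wall 3.1 [612.4 207.6  90. ] 41.2
95 188.4 9.8 wall 3.1 [613.5 207.8  95. ] 40.4
100 184.6 9.8 wall 3.0 [614.6 207.9 100. ] 39.6
[22, 20, 42] [[280. 447.]]
[22, -20, 42] [[497. 446.]]
[31, 13, 44] [[315. 404.]]
[31, -13, 44] [[461. 404.]]
[31, 13, 60] [[306. 439.]]
[31, -13, 60] [[471. 439.]]
[22, 13, 60] [[308. 491.]]
[22, -13, 60] [[469. 491.]]
[22, 20, 0] [[304. 376.]]
[22, -20, 0] [[473. 376.]]
[5.50670764e+02 1.96609885e+02 9.25133847e+01 1.72026993e-01] 9.856420639225389 [-0.84 -0.18  0.23 -0.38  0.12  0.47 -1.07  1.13  0.42 -0.    0.1  -0.29]
```

```bash
python3 -m handwheel '[[3,[-0.5,0,0],[0,0,0.1]],[3,[-0.5,0,-3],[0,0,0.1]],[3,[-0.5,0,-6],[0,0,0.1]],[3,[-0.5,0,-8],[0,0,0.1]],[3,[-0.5,0,-9.5],[0,0,0.1]],[3,[-0.5,0,-10.5],[0,0,0.1]],[3,[-0.5,0,-11],[0,0,0.1]],[3,[-0.5,0,-11],[0,0,0.1]],[3,[-0.5,0,-11],[0,0,0.1]],[3,[-0.5,0,-11],[0,0,0.1]]]'
python3 - <<'E'
from h import *
c=cam("wrist"); im=vision.camera("wrist"); cv2.imwrite("pics/w3raw.png",im); np.save("w3T.npy",c[2])
s=ctrl.get_state();print(s["position"],s["tcp_rot"],s["wrist_force"],s["grip_width"])
cv2.imwrite("pics/scene3.png",vision.camera("scene"))
cv2.imwrite("pics/w3.png",cv2.resize(im[60:360,120:520],None,fx=2,fy=2,interpolation=cv2.INTER_CUBIC))
E
```

```text
time: 5.85
position: [585.4, 204.2, 70.9]
tcp_rot: [-3.141, -0.002, 0.173]
wrist_force: [0.3, 1.2, -1.5]
grip_width: 40.0
gripper_force: 34.9
[585.24571996 204.18597521  70.8258988 ] [-3.14138410e+00 -1.42452965e-03  1.72978751e-01] [-0.98110283  0.96703654 -2.04793207] 40.03105968356622
```

View pics/w3.png

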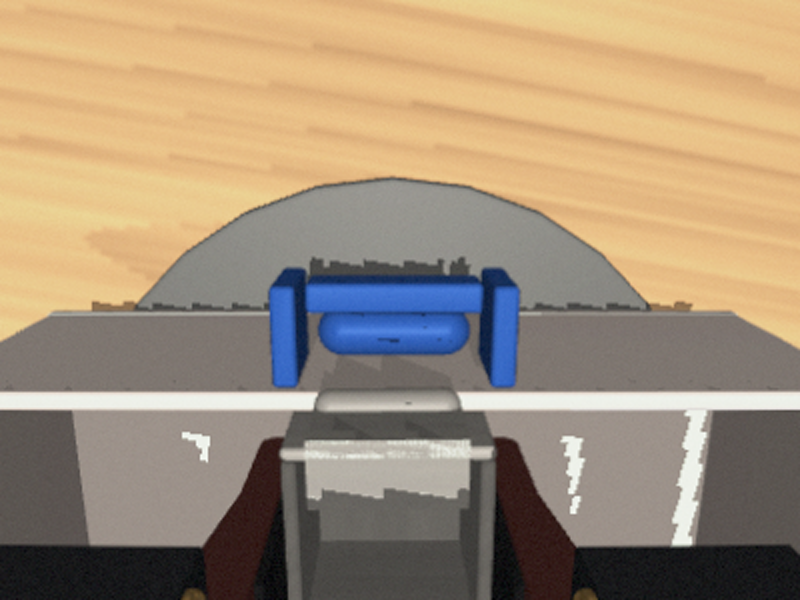

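The view shows the clip nose spanning 318-469 (mid 393.5), the cheeks' outer edges at 270 and 518 (mid 394), and the bead at 315-462 (mid 388.5). The hook is about 1 mm too far towards +y. I'll correct that, then feel for the inner wall with the pot's flat face.

```bash
python3 -m handwheel '[[3,[0.2,-0.06,0],[0,0,0]],[3,[0.26,-0.06,0],[0,0,0]],[3,[0.26,-0.06,0],[0,0,0]],[3,[0.26,-0.06,0],[0,0,0]],[3,[0.26,-0.06,0],[0,0,0]]]'
for i in 1; do python3 -m handwheel '[[3,[0.05,0.01,0],[0,0,0]],[3,[0.05,0.01,0],[0,0,0]],[3,[0.05,0.01,0],[0,0,0]]]' | grep -E "pos|wrist"; python3 -m handwheel '[[3,[0.05,0.01,0],[0,0,0]],[3,[0.05,0.01,0],[0,0,0]],[3,[0.05,0.01,0],[0,0,0]]]' | grep -E "pos|wrist"; done
```

```text
time: 6.45
position: [587.3, 203.4, 69.9]
tcp_rot: [3.142, 0.0, 0.173]
wrist_force: [0.3, 0.5, -1.9]
grip_width: 39.6
gripper_force: 34.9
position: [587.8, 203.5, 69.9]
wrist_force: [-0.1, 0.6, -1.5]
position: [588.3, 203.6, 70.0]
wrist_force: [-0.8, 0.2, -2.8]
```

```bash
python3 -m handwheel '[[3,[0.05,0.01,0],[0,0,0]],[3,[0.05,0.01,0],[0,0,0]],[3,[0.05,0.01,0],[0,0,0]]]' | grep -E "pos|wrist"; python3 -m handwheel '[[3,[0.05,0.01,0],[0,0,0]],[3,[0.05,0.01,0],[0,0,0]],[3,[0.05,0.01,0],[0,0,0]]]' | grep -E "pos|wrist"
```

```text
position: [588.8, 203.7, 70.0]
wrist_force: [-0.1, 0.2, -1.4]
position: [589.1, 203.7, 69.9]
wrist_force: [-1.6, 0.2, -1.8]
```

```bash
python3 -m handwheel '[[3,[0.05,0.01,0],[0,0,0]],[3,[0.05,0.01,0],[0,0,0]],[3,[0.05,0.01,0],[0,0,0]]]' | grep -E "pos|wrist"
```

```text
position: [589.1, 203.7, 69.7]
wrist_force: [-3.9, 0.3, -1.3]
```

Run:
```python
from h import *
import cv2
for i in range(3):
    vision.camera("wrist"); s=ctrl.get_state();print(s["position"].round(2),s["wrist_force"].round(2))
```

```text
[589.1  203.71  69.71] [-4.31 -0.7  -1.69]
[589.15 203.72  69.74] [-4.75  0.03 -1.5 ]
[589.12 203.75  69.72] [-4.57 -0.29 -1.83]
```

Contact is clean at TCP x ≈ 589.1. I'll back off so the hook is centred on the wall, then lower.

```bash
python3 -m handwheel '[[3,[-0.16,-0.03,0],[0,0,0]],[3,[-0.16,-0.03,0],[0,0,0]],[3,[-0.16,-0.03,0],[0,0,0]],[3,[-0.16,-0.03,-0.2],[0,0,0]],[3,[-0.16,-0.03,-0.4],[0,0,0]],[3,[-0.16,-0.03,-0.6],[0,0,0]],[3,[-0.16,-0.03,-0.6],[0,0,0]],[3,[-0.16,-0.03,-0.6],[0,0,0]]]' | grep -E "pos|wrist"
python3 -m handwheel '[[3,[0,0,-0.1],[0,0,0]],[3,[0,0,-0.2],[0,0,0]],[3,[0,0,-0.2],[0,0,0]],[3,[0,0,-0.2],[0,0,0]]]' | grep -E "pos|wrist"
python3 -m handwheel '[[3,[0,0,-0.1],[0,0,0]],[3,[0,0,-0.2],[0,0,0]],[3,[0,0,-0.2],[0,0,0]],[3,[0,0,-0.2],[0,0,0]]]' | grep -E "pos|wrist"
```

```text
position: [588.2, 203.5, 63.8]
wrist_force: [0.1, -0.3, -2.3]
position: [588.2, 203.6, 61.9]
wrist_force: [0.9, -0.5, -2.0]
position: [588.2, 203.5, 59.9]
wrist_force: [0.2, 0.1, -1.8]
```

```bash
for s in a; do
python3 -m handwheel '[[3,[0,0,-0.05],[0,0,0]],[3,[0,0,-0.1],[0,0,0]],[3,[0,0,-0.1],[0,0,0]]]' | grep -E "pos|wrist"
python3 -m handwheel '[[3,[0,0,-0.05],[0,0,0]],[3,[0,0,-0.1],[0,0,0]],[3,[0,0,-0.1],[0,0,0]]]' | grep -E "pos|wrist"
python3 -m handwheel '[[3,[0,0,-0.05],[0,0,0]],[3,[0,0,-0.1],[0,0,0]],[3,[0,0,-0.1],[0,0,0]]]' | grep -E "pos|wrist"; done
```

```text
position: [588.2, 203.6, 58.9]
wrist_force: [0.2, 1.0, -1.1]
position: [588.2, 203.5, 57.9]
wrist_force: [-0.5, 0.2, -1.4]
position: [588.1, 203.5, 56.9]
wrist_force: [0.8, -0.3, -2.3]
```

```bash
for s in a; do
python3 -m handwheel '[[3,[0,0,-0.05],[0,0,0]],[3,[0,0,-0.1],[0,0,0]],[3,[0,0,-0.1],[0,0,0]]]' | grep -E "pos|wrist"
python3 -m handwheel '[[3,[0,0,-0.05],[0,0,0]],[3,[0,0,-0.1],[0,0,0]],[3,[0,0,-0.1],[0,0,0]]]' | grep -E "pos|wrist"; done
```

```text
position: [588.2, 203.5, 56.0]
wrist_force: [-1.0, -0.0, -0.6]
position: [588.2, 203.6, 55.0]
wrist_force: [-1.2, -0.9, -0.3]
```

```bash
for s in a; do
python3 -m handwheel '[[3,[0,0,-0.05],[0,0,0]],[3,[0,0,-0.1],[0,0,0]],[3,[0,0,-0.1],[0,0,0]]]' | grep -E "pos|wrist"
python3 -m handwheel '[[3,[0,0,-0.05],[0,0,0]],[3,[0,0,-0.1],[0,0,0]],[3,[0,0,-0.1],[0,0,0]]]' | grep -E "pos|wrist"; done
```

```text
position: [588.3, 203.6, 54.1]
wrist_force: [-1.1, 0.2, 2.0]
position: [588.2, 203.6, 53.0]
wrist_force: [-1.9, -0.3, 3.5]
```

```bash
for s in a; do
python3 -m handwheel '[[3,[0,0,-0.05],[0,0,0]],[3,[0,0,-0.1],[0,0,0]],[3,[0,0,-0.1],[0,0,0]]]' | grep -E "pos|wrist"
python3 -m handwheel '[[3,[0,0,-0.05],[0,0,0]],[3,[0,0,-0.05],[0,0,0]],[3,[0,0,-0.05],[0,0,0]]]' | grep -E "pos|wrist"; done
```

```text
position: [588.3, 203.6, 52.0]
wrist_force: [-1.7, -0.5, 4.3]
position: [588.2, 203.6, 51.5]
wrist_force: [-2.9, -0.5, 2.7]
```

```bash
for s in a; do
python3 -m handwheel '[[3,[0,0,-0.05],[0,0,0]],[3,[0,0,-0.05],[0,0,0]],[3,[0,0,-0.05],[0,0,0]]]' | grep -E "pos|wrist"
python3 -m handwheel '[[3,[0,0,-0.05],[0,0,0]],[3,[0,0,-0.05],[0,0,0]],[3,[0,0,-0.05],[0,0,0]]]' | grep -E "pos|wrist"; done
```

```text
position: [588.2, 203.6, 51.0]
wrist_force: [-2.0, -0.7, 4.1]
position: [588.2, 203.6, 50.5]
wrist_force: [-2.6, -1.2, 5.5]
```

```bash
for s in a; do
python3 -m handwheel '[[3,[0,0,-0.05],[0,0,0]],[3,[0,0,-0.05],[0,0,0]],[3,[0,0,-0.05],[0,0,0]]]' | grep -E "pos|wrist"
python3 -m handwheel '[[3,[0,0,-0.05],[0,0,0]],[3,[0,0,-0.05],[0,0,0]],[3,[0,0,-0.05],[0,0,0]]]' | grep -E "pos|wrist"; done
```

```text
position: [588.2, 203.6, 50.1]
wrist_force: [-1.7, -0.5, 5.6]
position: [588.2, 203.6, 49.6]
wrist_force: [-2.6, -1.1, 6.2]
```

Run:
```python
from h import *
F=[]
for i in range(3):
    im=vision.camera("wrist"); F.append(ctrl.get_state()["wrist_force"])
print(np.mean(F,0),ctrl.get_state()["time"],ctrl.get_state()["position"])
cv2.imwrite("pics/w4raw.png",im)
cv2.imwrite("pics/w4.png",cv2.resize(im[160:320,180:460],None,fx=2.8,fy=2.8,interpolation=cv2.INTER_CUBIC))
```

```text
[-2.71523714 -0.46448366  7.01973388] 13.75 [588.21847411 203.55608558  49.65561126]
```

View pics/w4.png

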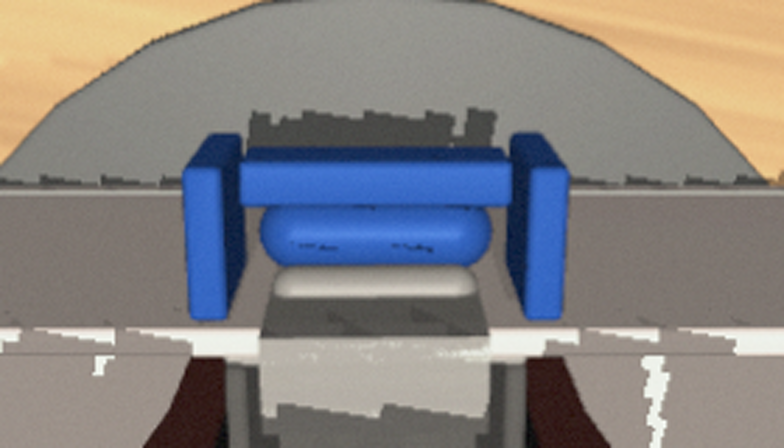

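The hook is centred between the cheeks (mid about 374.5 against 376), and the bead is pressing the nose outwards. I'll keep going gently.

```bash
python3 -m handwheel '[[3,[0,0,-0.05],[0,0,0]],[3,[0,0,-0.05],[0,0,0]],[3,[0,0,-0.05],[0,0,0]]]' | grep -E "pos|wrist"
python3 - <<'E'
from h import *
F=[]
for i in range(4):
    vision.camera("wrist"); F.append(ctrl.get_state()["wrist_force"])
print(np.mean(F,0))
E
```

```text
position: [588.2, 203.6, 49.2]
wrist_force: [-3.3, -1.2, 6.5]
[-2.67633891 -0.85776432  6.72982779]
```

```bash
cat > fz.py <<'E'
from h import *
F=[]
for i in range(4):
    vision.camera("wrist"); F.append(ctrl.get_state()["wrist_force"])
print(np.mean(F,0).round(2),ctrl.get_state()["position"].round(2))
E
python3 -m handwheel '[[3,[0,0,-0.05],[0,0,0]],[3,[0,0,-0.05],[0,0,0]]]' >/dev/null; python3 fz.py
python3 -m handwheel '[[3,[0,0,-0.05],[0,0,0]],[3,[0,0,-0.05],[0,0,0]]]' >/dev/null; python3 fz.py
```

```text
[-3.36 -0.34  6.86] [588.26 203.58  48.77]
[-3.77 -0.93  7.93] [588.23 203.57  48.32]
```

```bash
python3 -m handwheel '[[3,[0,0,-0.02],[0,0,0]],[3,[0,0,-0.02],[0,0,0]]]' 50 >/dev/null; python3 fz.py
```

```text
[-3.46 -0.97  8.1 ] [588.23 203.59  48.14]
```

Push is near the peak. A small sideways wiggle along the wall at constant height should relieve friction without pressing harder.

```bash
python3 -m handwheel '[[3,[-0.01,0.08,0],[0,0,0]],[3,[0.01,-0.08,0],[0,0,0]],[3,[-0.01,0.08,0],[0,0,0]],[3,[0.01,-0.08,0],[0,0,0]],[3,[0,0,0],[0,0,0]]]' >/dev/null; python3 fz.py
```

```text
[-4.35 -0.78  0.09] [587.31 203.23  47.14]
```

```bash
python3 fz.py
python3 - <<'E'
from h import *
im=vision.camera("wrist"); cv2.imwrite("pics/w5.png",cv2.resize(im[160:320,180:460],None,fx=2.8,fy=2.8,interpolation=cv2.INTER_CUBIC))
s=ctrl.get_state();print(s["tcp_rot"],s["grip_width"],s["wrist_torque"],s["time"])
E
```

```text
[-4.54 -1.78  0.01] [587.34 203.24  47.27]
[3.14130592e+00 1.92259986e-03 1.72893906e-01] 39.830759569450166 [-0.25382969  0.80325331 -0.06696168] 16.4
```

View pics/w5.png

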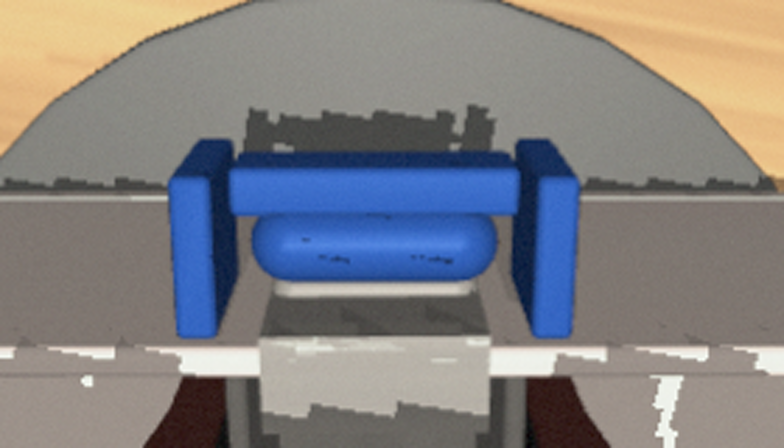

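It snapped: the nose now covers the bead and the push has dropped. I'll press on until the bridge meets the rim.

```bash
python3 -m handwheel '[[3,[0,0,-0.05],[0,0,0]],[3,[0,0,-0.05],[0,0,0]]]' >/dev/null; python3 fz.py
python3 -m handwheel '[[3,[0,0,-0.05],[0,0,0]],[3,[0,0,-0.05],[0,0,0]]]' >/dev/null; python3 fz.py
```

```text
[-4.99 -1.96  0.7 ] [587.38 203.24  46.86]
[-5.35 -1.92  0.81] [587.35 203.25  46.39]
```

```bash
python3 -m handwheel '[[3,[-0.03,0,-0.05],[0,0,0]],[3,[-0.03,0,-0.05],[0,0,0]]]' >/dev/null; python3 fz.py
python3 -m handwheel '[[3,[-0.03,0,-0.05],[0,0,0]],[3,[-0.03,0,-0.05],[0,0,0]]]' >/dev/null; python3 fz.py
python3 -m handwheel '[[3,[0,0,-0.05],[0,0,0]],[3,[0,0,-0.05],[0,0,0]]]' >/dev/null; python3 fz.py
```

```text
[-5.06 -2.41  1.02] [587.39 203.27  46.06]
[-4.04 -2.76  2.13] [587.44 203.28  45.72]
[-4.55 -2.97  2.5 ] [587.4  203.28  45.27]
```

```bash
python3 -m handwheel '[[3,[-0.01,0.08,0],[0,0,0]],[3,[0.01,-0.06,0],[0,0,0]],[3,[-0.01,0.08,0],[0,0,0]],[3,[0,0.02,0],[0,0,0]]]' >/dev/null; python3 fz.py
python3 -m handwheel '[[3,[0,0,-0.05],[0,0,0]],[3,[0,0,-0.05],[0,0,0]]]' >/dev/null; python3 fz.py
python3 -m handwheel '[[3,[0,0,-0.05],[0,0,0]],[3,[0,0,-0.05],[0,0,0]]]' >/dev/null; python3 fz.py
```

```text
[-5.1  -1.31  1.72] [587.35 203.77  45.29]
[-4.92 -2.04  2.91] [587.4  203.74  44.83]
[-5.2  -1.66  3.03] [587.38 203.74  44.36]
```

```bash
python3 -m handwheel '[[3,[0,0,-0.05],[0,0,0]],[3,[0,0,-0.1],[0,0,0]],[3,[0,0,-0.1],[0,0,0]]]' >/dev/null; python3 fz.py
python3 - <<'E'
from h import *
im=vision.camera("wrist"); c=cam("wrist"); s=ctrl.get_state(); cv2.imwrite("pics/w6raw.png",im)
Rm=R.from_euler('z',s["tcp_rot"][2]).as_matrix()
w=lambda q:s["position"]+[0,0,-9]+Rm@np.array(q,float)
g=lambda uv:((uv-[180,160]+.5)*2.8-.5).round(0)
for q in([31,13,60],[31,-13,60],[22,13,60],[31,0,44]): print(q,g(proj(c,[w(q)])))
for b in(0,2,4):
    print("b",b,[g(proj(c,[w([x,y,56-b])])).tolist() for x,y in((27.2,42),(23.2,42),(40,22.5),(40,-22.5))])
cv2.imwrite("pics/w6.png",cv2.resize(im[160:320,180:460],None,fx=2.8,fy=2.8,interpolation=cv2.INTER_CUBIC))
E
```

```text
[-5.58 -1.63  4.14] [587.38 203.77  43.5 ]
[31, 13, 60] [[261. 336.]]
[31, -13, 60] [[491. 336.]]
[22, 13, 60] [[263. 408.]]
[31, 0, 44] [[376. 287.]]
b 0 [[[20.0, 352.0]], [[24.0, 383.0]], [[179.0, 249.0]], [[573.0, 249.0]]]
b 2 [[[26.0, 346.0]], [[29.0, 376.0]], [[182.0, 244.0]], [[570.0, 244.0]]]
b 4 [[[31.0, 339.0]], [[34.0, 369.0]], [[185.0, 239.0]], [[567.0, 239.0]]]
```

View pics/w6.png

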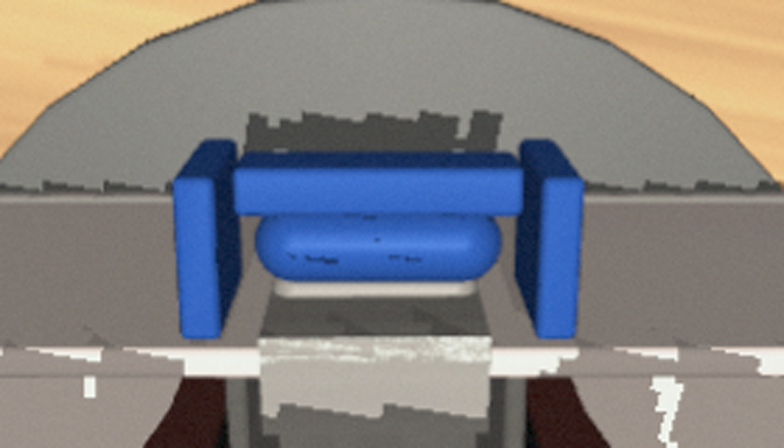

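Cheeks (174 and 583) and the rim (347-377) sit exactly as before relative to the hook, although the hand has gone 3.7 mm lower. So the bridge is resting on the rim, matching the b=0 prediction. The hook is within about 0.4 mm of the clip's centre. I'll ease off, then release.

```bash
python3 -m handwheel '[[3,[-0.03,0,0.1],[0,0,0]],[3,[-0.06,0,0.2],[0,0,0]],[3,[-0.06,0,0.3],[0,0,0]],[3,[-0.06,0,0.3],[0,0,0]]]' >/dev/null; python3 fz.py
python3 -m handwheel '[[5.5,[0,0,0],[0,0,0]],[5.5,[0,0,0],[0,0,0]],[5.5,[0,0,0],[0,0,0]],[5.5,[0,0,0],[0,0,0]],[5.5,[0,0,0],[0,0,0]]]'
```

```text
[-1.76 -2.75  0.64] [587.31 203.8   46.3 ]
time: 21.45
position: [587.1, 203.9, 46.3]
tcp_rot: [-3.142, -0.0, 0.173]
wrist_force: [0.8, 0.1, 0.4]
grip_width: 55.2
gripper_force: 0.0
```

```bash
python3 -m handwheel '[[5.5,[0,0,0.5],[0,0,0]],[5.5,[0,0,1.5],[0,0,0]],[5.5,[0,0,4],[0,0,0]],[5.5,[0,0,8],[0,0,0]],[5.5,[0,0,12],[0,0,0]],[5.5,[-1.5,0,15],[0,0,0]],[5.5,[-3,0,15],[0,0,0]],[5.5,[-3,0,15],[0,0,0]],[5.5,[-3,0,15],[0,0,0]]]'
python3 - <<'E'
from h import *
c=cam("wrist"); im=vision.camera("wrist"); cv2.imwrite("pics/w7raw.png",im)
p=np.array([587.3,203.8,0]);Rz=R.from_euler('z',.173).as_matrix()
w=lambda q:p+np.array([0,0,37.3])+Rz@np.array(q,float)   # expected pot
for q in([31,13,60],[31,-13,60],[22,13,60],[22,-13,60],[-22,20,42],[-22,-20,42]):print(q,proj(c,[w(q)]).round(1))
cv2.imwrite("pics/w7.png",cv2.resize(im[100:340,160:480],None,fx=2.5,fy=2.5,interpolation=cv2.INTER_CUBIC))
E
```

```text
time: 22.35
position: [557.1, 203.8, 196.7]
tcp_rot: [-3.142, -0.001, 0.173]
wrist_force: [-0.7, -0.0, -0.1]
grip_width: 54.5
gripper_force: 0.0
[31, 13, 60] [[302.4 151.8]]
[31, -13, 60] [[341.  151.8]]
[22, 13, 60] [[302.5 165.3]]
[22, -13, 60] [[340.8 165.3]]
[-22, 20, 42] [[294.4 221.8]]
[-22, -20, 42] [[347.4 221.8]]
```

View pics/w7.png

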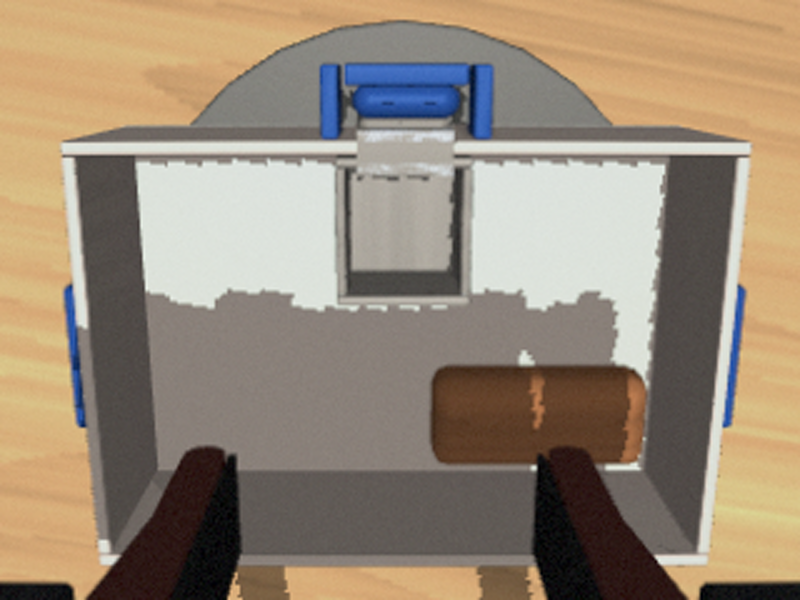

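The pot hangs inside the box with its hook (357-455, 130-175) over the rim. It is centred between the cheeks (mid about 406 each), with the nose above the bead and the gripper clear of everything.

```bash
python3 -c "
from bench import ctrl
print(ctrl.finish_job())"
```

```text
the job is handed in; nothing more can be done
None
```

The steel pot now hangs inside the lunchbox, its hook snapped under the blue clip, seated on the rim and within about 0.5 mm of the clip's centre; the push peaked at about 9.5 N by the wrist sensor, nothing else was moved, and I handed the job in at about 22 s.

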